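# Hold a lock housing in the corner of the drilling jig

### The arm

A 7-joint arm with a two-finger parallel gripper is mounted at the origin on the work surface. World frame = base frame: x ahead of the robot, y to its left, z up, the work surface at z = 0. Lengths are in m, angles in rad, forces in N, time in s.
With the tool pointing down it reaches from about 0.4 to 0.875 m from the base axis. Payload 6.5 kg.
Tool frame: the origin (TCP) lies at the centre of the arm's flange, where the gripper is bolted on; the fingertips stand nose_length ahead of it and the grasp point (between the pads) lies 155 mm ahead of it (nose_length is the distance from the TCP to the fingertips, in m); z points along the fingers, y is the line along which they close (so a half turn about z gives the same grasp; the last joint's range is limited). The gripper opens to 85 mm and grips with 20 to 120 N. Pads are 22 mm wide; open, the fingers measure 114 mm over their backs; the gripper's body (76 mm by 85 mm) begins 54 mm behind the grasp point. The pads swing forward as they close: fully open they stand 13 mm farther back than shut.
Start: joints at [1.172, 0.536, -0.004, 1.538, 0.003, 1.067, -0.071], TCP at [0.212, -0.614, 0.405] pointing down, gripper open.
Joint ranges: [-2.7, 2.7], [-0.37, 2.16], [-1.27, 1.26], [0.24, 2.4], [-1.31, 4.45], [0.19, 1.91], [-2.76, 2.76]. Speed limits (rad/s): [2.39, 2.39, 3.14, 3.14, 3.14, 3.14, 3.14].

### API

Orientations are given as a unit quaternion [x, y, z, w].
In Python, from workcell import * gives the robot as it stands. The module is installed in compiled form; this text tells all that it offers.
- The arm moves only by the shell command python3 -m handwheel 'ROWS'. ROWS is JSON, one flat list of numbers, 7 for each row, row after row: the turn, a rotation vector about the tool's x, y, z in rad, then the shift along the tool's x, y, z in cm, then the opening in per cent of the stroke, from 0 (shut) to 100 (fully open). A call has 1 to 12 rows; each row is the pose to reach, as a shift and turn from the pose commanded when the call began, along the tool's axes at that moment; what a row does not reach only later rows make up. A row lasts 1/8 s, in which the tool goes at most 62.5 mm and 10.7 degrees, less where a joint would pass 70% of its speed; a pose out of reach is approached as far as the arm can. A call with a gripper value outside its range is refused whole. The fingers move at their own pace and stop on an object; the grip force is fixed at half the most. Time passes only in rows, so rows that repeat a pose let the fingers close. It gives the time, the measured TCP pose, the force, the opening and the grip force at its end, in the units of the state.
- get_state(): the state, without advancing time (a new reading comes with each control period).
- grab_frame(name): name is "scene" or "top"; returns (picture, depth): 384x512x3 uint8, red, green, blue; 384x512 float32, m along the optical axis (not along the pixel's ray), 0 where there is no reading.
- camera_info(name): a dict with "camera_matrix" (3x3 intrinsics, pixels), "k1" (the pictures are not rectified: a ray, as slopes to the right and down, at radius r is drawn at 1 + k1 r^2 times it, then the intrinsics apply), "rvec" (rotation vector, rad) and "tvec" (3), from world to camera coordinates, as OpenCV has them. Camera axes: x right, y down, z forward; pixel columns grow to the right and rows downward; lengths in m; the calibration is good to about 2 mm. A picture is of the moment at which its call begins. camera_info takes no time and is no camera call.
- finish_job(): hands the job in; it is judged then, once.
Trained networks look in the newest picture that a camera, given by its name, has taken for a name from the list of things; names that differ only in an ending like _2 or _b are one class to them, and where a whole thing is asked for, a point or a joint stands for the part that bears it (a point fixed in the world has none). Each returns a list of dicts, best first, with "confidence" (0 to 1); they miss things now and then, are a little off and sometimes report something else, mostly with a low value. They report only what shows in the picture. A call takes as long as a camera call. They do not tell look-alikes from the thing itself.
- regions_of(camera, thing): "pixels" (384x512 bool, what is visible of it).
- tip_of(camera, thing): "location" ([x, y, z] in m, in the coordinates of the camera as it stood for that picture, good to about 4 mm: a listed point, or the origin of a listed thing).
The state is a dict: "t": time; "joint_pos": joint angles; "qvel": joint speeds; "joint_efforts": joint torques, N m; "eef_pos": TCP position; "orientation": TCP orientation; "ft_force": force on the tool from outside, world axes, zero at the start; "moment": the same for the moment, N m; "width": opening from 0.0 (shut) to 1.0 (fully open); "grip_force": force on a finger pad.
Only numpy, scipy, OpenCV 4.12 (cv2) and the standard library are available. Lean on these libraries where they do the work, as an engineer would, in place of code of your own. Each camera call takes 0.05 s, during which the arm holds its last target. There are 200 camera calls.

### The job

Set the aluminium lock housing flat on the narrow raised bed of the blue drilling jig, lengthwise along the yellow fence, with one end touching the red stop block, and let go of it. Then push diagonally on its upper long edge, so that it is pressed firmly down on the bed and against the fence at the same time, still square and touching the stop, and finish while holding that push. Do not drop or ram it, and leave the other things on the bench where they are.

Things in the scene. Friction and masses are not known exactly. Their poses are not given: they have to be found in the camera images.
- housing: loose aluminium lock housing (about 0.25 to 0.47 kg), a bar 44 mm wide (its x), 88 mm long (its y) and 38 mm tall (z), with a brass disc on top. Both long top edges carry a chamfer of 8 mm by 45 degrees, so the upright long sides are 30 mm high and the flat top is 28 mm wide. It starts flat on the bench; either end may go to the stop. Origin: centre of its underside.
- jig: fixed blue drilling jig, base plate 150 (x) by 160 (y) by 12 mm; origin at the centre of the plate's underside, on the bench. Its x axis points to the fence (roughly away from the robot), its y axis to the stop block.
- bed: dark steel bed of the jig, fixed to it: a narrow raised rail 36 mm wide (x), 110 mm long (y), its top 50 mm above the bench. Origin: centre of its top face; axes as the jig's.
- fence: yellow fence, fixed to the jig: a bar 12 mm thick and 110 mm long along the far (+x) side of the bed, standing 14 mm above the bed's top. Origin: on its working face (which looks to -x), at mid-length, level with the bed's top; axes as the jig's. Fence, bed, stop and housing are smooth metal (friction about 0.25 to 0.35).
- stop: red stop block, fixed to the jig at the +y end of the bed: 36 mm wide (x), 14 mm thick, standing 20 mm above the bed's top. Origin: centre of its working face (which looks to -y), level with the bed's top; axes as the jig's.
- seat (a point): the point on the bed's top where the centre of the housing's underside lies when it touches both fence and stop (22 mm from the fence's face, 44 mm from the stop's face); axes as the jig's. Seated, the housing overhangs the bed by 8 mm on the side away from the fence, so a push straight down there would tip it.
- padlock: loose brass padlock lying flat, 52 mm wide, bystander; origin at the centre of its body's underside
- black_padlock: loose small black padlock lying flat, bystander; origin at the centre of its body's underside
- screwdriver: loose red screwdriver lying on the bench, bystander; origin on its axis underside
- oil_bottle: loose blue bottle, 48 mm across and 95 mm tall, standing, bystander; origin at the centre of its underside
- lock_cylinder: loose brass lock cylinder, 60 mm long, bystander; origin at the centre of its underside
There are look-alikes about, which are no part of the job. There is more than one size of the housing; the one meant has the size given above.

How it is judged:
On the way:
1. the housing stands flat on the bed along the fence, let go of (z of housing in the frame of seat between -0.003 and 0.003 m and angle between housing's own z axis and vertical below 0.06 rad and angle between the y axis of housing and the y axis of jig, either way round below 0.25 rad and contact force between housing and bed above 1 N and contact force between each of the fingers, the arm and housing below 0.1 N), for 0.2 s.
At the end, for the whole second after the job is handed in: the robot still pushes the housing: more than 2.5 N on the fence and more than 7 N on the bed (its weight included) at once, at rest, flat and square to the jig within 0.05 rad, within 3 mm of the seat across and in height, and within 4 mm of the stop (contact force between housing and fence above 2.5 N and contact force between housing and bed above 7 N and z of housing in the frame of seat between -0.003 and 0.003 m and x of housing in the frame of seat between -0.003 and 0.003 m and y of housing in the frame of seat between -0.004 and 0.003 m and angle between the y axis of housing and the y axis of jig, either way round below 0.05 rad and angle between housing's own z axis and vertical below 0.05 rad and linear speed of housing below 0.01 m/s); the arm keeps its last pose, push and grip.
It fails at once if the housing is dropped on or rammed into the jig (over 90 N) (contact force between housing and bed above 90 N or contact force between housing and fence above 90 N or contact force between housing and stop above 90 N).
It fails at once if another thing on the bench is moved by more than 3 cm (distance of any of padlock, black_padlock, screwdriver, oil_bottle, lock_cylinder from where it was at the start of the episode above 0.03 m).
It also fails if it takes over 56 s, if anything falls off the work surface, if the arm or the gripper's body presses on something with over 40 N, if the wrist force passes 120 N, or if a joint passes its speed limit or range.

## Working session

There is one attempt and no reset: what is moved stays moved. The work goes in short steps, Python scripts to look and compute and a shell command to move; the robot and the scene stay as the last step left them, time stands still between calls to the robot, and variables do not carry over. Pictures are saved under pics/ and viewed, at most 10 in all, crops included, and the job is handed in when it is done.

```bash
mkdir -p pics
cat > h.py <<'E'
from workcell import *
import numpy as np, cv2
from scipy.spatial.transform import Rotation as R
def cam(n):
    c=camera_info(n); M=R.from_rotvec(np.ravel(c["rvec"])).as_matrix(); return np.array(c["camera_matrix"]),float(c["k1"]),M,np.ravel(c["tvec"])
def toworld(n,p):
    K,k,M,t=cam(n); return M.T@(np.array(p)-t)
def pix2world(n,uv,d):
    K,k,M,t=cam(n); uv=np.atleast_2d(uv).astype(float); 
    s=cv2.undistortPoints(uv[:,None],K,np.array([k,0,0,0,0.]))[:,0]
    P=np.c_[s,np.ones(len(s))]*np.ravel(d)[:,None]
    return (P-t)@M
def cloud(n,dep,mask):
    v,u=np.nonzero(mask&(dep>0)); return pix2world(n,np.c_[u,v],dep[v,u])
E
python3 - <<'E'
from h import *
s=get_state(); print({k:np.round(v,3) for k,v in s.items()})
for n in("scene","top"):
    im,d=grab_frame(n); cv2.imwrite(f"pics/{n}0.png",im[:,:,::-1])
    for th in("housing","jig","bed","fence","stop","seat","padlock","oil_bottle","lock_cylinder","screwdriver","black_padlock"):
        for r in tip_of(n,th)[:3]: print(n,th,round(r["confidence"],2),np.round(toworld(n,r["location"]),3))
E
```

```text
{'t': np.float64(0.0), 'joint_pos': array([ 1.172,  0.537, -0.004,  1.539,  0.003,  1.067, -0.071]), 'qvel': array([-0.   ,  0.001,  0.001,  0.   ,  0.001,  0.002, -0.001]), 'joint_efforts': array([-1.0000e-03, -5.8341e+01,  1.0490e+00, -2.5910e+01,  1.2000e-02,
        1.0000e-02, -0.0000e+00]), 'eef_pos': array([ 0.212, -0.614,  0.404]), 'orientation': array([ 0.986,  0.166, -0.   , -0.001]), 'ft_force': array([0.543, 0.593, 0.49 ]), 'moment': array([-0.048,  0.002, -0.017]), 'grip_force': np.float64(0.0), 'width': np.float64(1.001)}
scene housing 0.93 [ 0.455 -0.287  0.001]
scene housing 0.73 [ 0.327 -0.256 -0.001]
scene housing 0.62 [ 0.572 -0.179  0.003]
scene jig 0.83 [0.601 0.009 0.001]
scene bed 0.58 [0.602 0.013 0.054]
scene fence 0.7 [0.619 0.009 0.051]
scene fence 0.19 [0.587 0.069 0.049]
scene stop 0.58 [0.587 0.069 0.046]
scene padlock 0.86 [ 0.434  0.27  -0.   ]
scene oil_bottle 0.8 [ 0.657 -0.366  0.002]
scene lock_cylinder 0.66 [0.782 0.111 0.004]
scene screwdriver 0.65 [ 0.777 -0.246 -0.   ]
scene black_padlock 0.98 [0.739 0.277 0.006]
scene black_padlock 0.33 [0.597 0.013 0.056]
top housing 0.84 [ 0.459 -0.284  0.002]
top housing 0.81 [ 0.328 -0.253 -0.003]
top housing 0.79 [ 0.574 -0.177 -0.   ]
top jig 0.79 [0.601 0.011 0.001]
top bed 0.65 [0.604 0.017 0.047]
top fence 0.91 [0.621 0.016 0.05 ]
top fence 0.18 [ 0.603  0.007 -0.002]
top stop 0.53 [0.593 0.066 0.053]
top seat 0.78 [0.595 0.025 0.049]
top padlock 0.62 [ 0.432  0.268 -0.   ]
top oil_bottle 0.68 [ 0.661 -0.368 -0.   ]
top lock_cylinder 0.68 [0.592 0.065 0.048]
top lock_cylinder 0.51 [ 0.783 -0.247 -0.004]
top lock_cylinder 0.45 [0.782 0.108 0.   ]
top screwdriver 0.83 [ 0.784 -0.244  0.001]
top black_padlock 0.69 [ 0.735  0.283 -0.003]
```

View pics/top0.png

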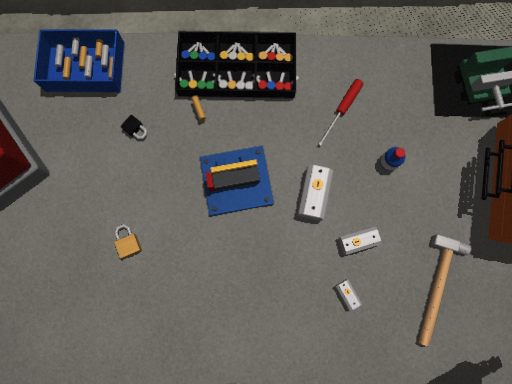

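View pics/scene0.png

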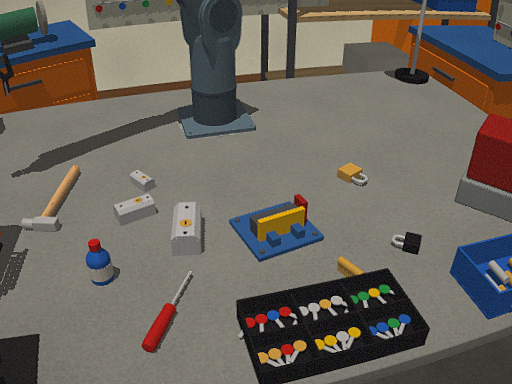

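The top picture shows three housings, at (317,193), (360,241) and (348,295), growing smaller in that order. The jig is at (236,180), with the red stop on its left and the fence on its upper (far) side. Next I'll measure sizes and poses from depth.

```bash
cat > m.py <<'E'
from h import *
def rect(P,lo,hi):
    Q=P[(P[:,2]>lo)&(P[:,2]<hi)]
    (c,sz,a)=cv2.minAreaRect((Q[:,:2]*1000).astype(np.float32)); return len(Q),np.round(c,1),np.round(sz,1),round(a,1),np.round(np.percentile(Q[:,2]*1000,[5,50,95]),1)
if __name__=="__main__":
  for n in("top","scene"):
    im,d=grab_frame(n)
    for r in regions_of(n,"housing")[:4]:
        P=cloud(n,d,r["pixels"]); print(n,"housing",round(r["confidence"],2),rect(P,.012,.2))
    for th,lo,hi in(("jig",.008,.016),("bed",.045,.055),("fence",.058,.07),("stop",.064,.076)):
        for r in regions_of(n,th)[:1]:
            P=cloud(n,d,r["pixels"]); 
            try: print(n,th,round(r["confidence"],2),rect(P,lo,hi))
            except Exception as e: print(n,th,"none",len(P))
E
python3 m.py
```

```text
top housing 0.96 (740, array([ 458.2, -285.7]), array([44.4, 89.9]), 17.5, array([29. , 37.3, 41.1]))
top housing 0.83 (410, array([ 330.9, -257. ]), array([64.4, 33.2]), 29.6, array([20.4, 27.1, 30.8]))
top housing 0.77 (1372, array([ 571.4, -177.6]), array([ 61.1, 121.4]), 78.9, array([36.7, 51.6, 55.8]))
top jig 0.96 (2315, array([602.7,  14. ]), array([150.9, 160.2]), 11.8, array([ 9.3, 12.5, 15.3]))
top bed 0.79 (662, array([602.1,  13.4]), array([ 35.6, 108.8]), 11.7, array([47.3, 50.7, 53.7]))
top fence 0.61 (231, array([626. ,  17.6]), array([ 13.2, 103.4]), 10.8, array([60.7, 64.7, 68. ]))
top stop 0.5 (95, array([590.3,  74.7]), array([37.5, 13.9]), 12.0, array([66.6, 70.1, 74. ]))
scene housing 0.9 (1352, array([ 571.1, -179.1]), array([ 61.4, 126.5]), 78.6, array([18.2, 49.5, 54.1]))
scene housing 0.72 (683, array([ 460.5, -285.8]), array([45.9, 88.5]), 15.7, array([14.8, 33.9, 39.6]))
scene housing 0.55 (255, array([ 330.9, -259.1]), array([69.5, 34.6]), 30.8, array([13.8, 25.3, 29.5]))
scene jig 0.67 (1563, array([601.7,  10.9]), array([152.8, 161.5]), 11.6, array([ 9.2, 12.1, 14.7]))
scene bed 0.89 (267, array([593.6,   5.7]), array([ 33., 111.]), 20.8, array([46.9, 48.9, 50.8]))
scene fence 0.78 (248, array([625.1,  14.9]), array([ 16.3, 108.5]), 11.2, array([58.8, 62.5, 64.6]))
scene stop 0.71 (72, array([591.5,  70.7]), array([36.3, 14. ]), 11.1, array([64.4, 68.2, 70.8]))
```

```bash
cat > go.py <<'E'
from h import *
import sys
# go.py x y z yaw_deg [tilt_deg about world axis at yaw angle]: target of TCP; prints turn and shift(cm) in tool axes
a=[float(v) for v in sys.argv[1:]]; s=get_state(); R0=R.from_quat(s["orientation"])
y=np.radians(a[3]); Rt=R.from_euler("z",y)*R.from_euler("x",np.pi)
if len(a)>4: Rt=R.from_rotvec(np.radians(a[4])*np.array([np.cos(y),np.sin(y),0]))*Rt
print(np.round((R0.inv()*Rt).as_rotvec(),3),np.round(R0.inv().apply(np.array(a[:3])-s["eef_pos"])*100,2))
E
python3 -c "
import workcell;print([ (k,getattr(workcell,k)) for k in dir(workcell) if not k.startswith('__')])"
python3 go.py .459 -.2855 .30 107; python3 m.py | grep '4[45]\.'
```

```text
[('IKError', <class 'workcell.IKError'>), ('camera_info', <function make.<locals>.<lambda> at 0x7f989167c680>), ('finish_job', <function connect.<locals>.done at 0x7f98915ef7e0>), ('get_state', <function make.<locals>.<lambda> at 0x7f989167c5e0>), ('grab_frame', <function make.<locals>.drawn_camera at 0x7f989167c0e0>), ('nose_length', 0.1734), ('regions_of', <function make.<locals>.keyed.<locals>.call at 0x7f989167c7c0>), ('tip_of', <function make.<locals>.keyed.<locals>.call at 0x7f989167c900>)]
[-0.     0.    -1.535] [ 34.06 -23.02  10.47]
top housing 0.58 (743, array([ 458.3, -286. ]), array([44.3, 90. ]), 17.4, array([28.9, 37.2, 41.5]))
```

```bash
python3 -m handwheel '[0,0,-0.3,6,-4,1,100, 0,0,-0.6,12,-8,2,100, 0,0,-0.9,18,-12,4,100, 0,0,-1.2,24,-16,6,100, 0,0,-1.535,30,-20,8,100, 0,0,-1.535,34.05,-23,10.5,100, 0,0,-1.535,34.05,-23,10.5,100, 0,0,-1.535,34.05,-23,10.5,100, 0,0,-1.535,34.05,-23,10.5,100, 0,0,-1.535,34.05,-23,10.5,100, 0,0,-1.535,34.05,-23,10.5,100]'; python3 go.py .459 -.2855 .189 107
```

```text
t: 3.78
eef_pos: [0.4587, -0.2865, 0.2999]
orientation: [0.596, 0.803, -0.0, 0.0]
ft_force: [-0.7, 1.2, -0.5]
width: 1.0
grip_force: 0.0
[-0.     0.001 -0.003] [ 0.09  0.06 11.09]
```

```bash
python3 -m handwheel '[0,0,0,0.1,0.1,3,100, 0,0,0,0.1,0.1,6,100, 0,0,0,0.1,0.1,8.5,100, 0,0,0,0.1,0.1,10,100, 0,0,0,0.1,0.1,11.1,100, 0,0,0,0.1,0.1,11.1,100, 0,0,0,0.1,0.1,11.1,40, 0,0,0,0.1,0.1,11.1,40, 0,0,0,0.1,0.1,11.1,40, 0,0,0,0.1,0.1,11.1,40, 0,0,0,0.1,0.1,11.1,40, 0,0,0,0.1,0.1,11.1,40]'
```

```text
t: 5.28
eef_pos: [0.4599, -0.2847, 0.1895]
orientation: [0.595, 0.804, -0.0, 0.001]
ft_force: [-1.2, -0.3, 4.8]
width: 0.494
grip_force: 61.6
```

```bash
python3 -m handwheel '[0,0,0,0,0,-1,40, 0,0,0,0,0,-4,40, 0,0,0,0,0,-8,40, 0,0,0,0,0,-11,40, 0,0,0,0,0,-11,40]'; python3 go.py .5939 .0148 .30 101.7
```

```text
t: 5.9
eef_pos: [0.4604, -0.2848, 0.3012]
orientation: [0.595, 0.804, 0.0, 0.002]
ft_force: [0.1, -0.7, -3.2]
width: 0.493
grip_force: 61.8
[0.003 0.003 0.093] [24.75 21.53  0.1 ]
```

Run:
```python
from h import *
im,d=grab_frame("scene"); cv2.imwrite("pics/s1.png",cv2.resize(im[130:300,90:340],None,fx=3,fy=3)[:,:,::-1])
s=get_state();print(s["width"],s["grip_force"],s["ft_force"])
```

```text
0.4938511668147851 61.765589006245136 [-0.24328603 -0.69141437 -2.9032655 ]
```

View pics/s1.png

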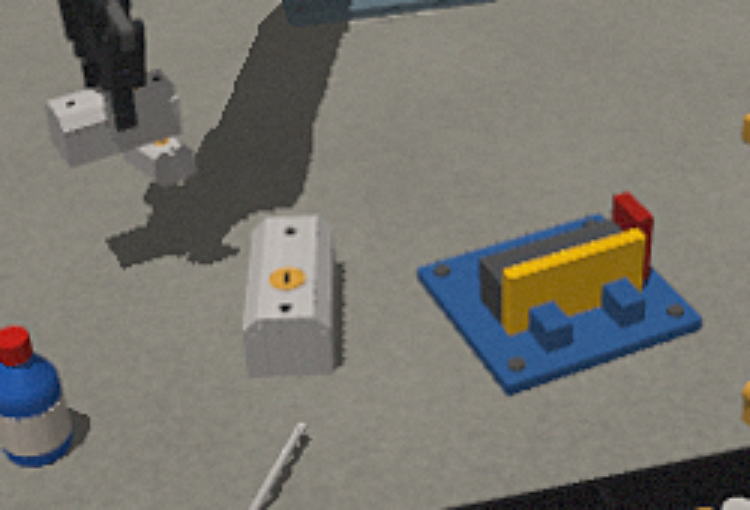

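The housing hangs level in the gripper at crop pixel (115,120), held near its middle. I'll carry it over the jig next.

```bash
python3 -m handwheel '[0,0,0.02,4,3.5,0,40, 0,0,0.04,8,7,0,40, 0,0,0.06,12,10.5,0,40, 0,0,0.08,16,14,0,40, 0,0,0.093,20,17.5,0,40, 0,0,0.093,23,20,0,40, 0,0,0.093,24.75,21.5,0,40, 0,0,0.093,24.75,21.5,0,40, 0,0,0.093,24.75,21.5,0,40]'; python3 go.py .5939 .0148 .255 101.7
python3 - <<'E'
from h import *
from m import rect
for n in("top","scene"):
    im,d=grab_frame(n); K,k,M,t=cam(n)
    v,u=np.mgrid[:384,:512]; P=cloud(n,d,np.ones((384,512),bool))
    for r in regions_of(n,"housing")[:3]:
        Q=cloud(n,d,r["pixels"])
        print(n,round(r["confidence"],2),Q.mean(0).round(3),rect(Q,.1,.16) if (Q[:,2]>.1).sum()>20 else "")
    cv2.imwrite(f"pics/{n}2.png",cv2.resize(im[110:270,150:350] if n=="top" else im[130:300,180:380],None,fx=3,fy=3)[:,:,::-1])
print(get_state()["eef_pos"])
E
```

```text
t: 7.08
eef_pos: [0.5921, 0.0138, 0.2975]
orientation: [0.632, 0.775, -0.001, -0.001]
ft_force: [-0.4, -0.6, -2.5]
width: 0.497
grip_force: 61.8
[-0.003  0.001 -0.001] [0.07 0.21 4.24]
top 0.6 [ 0.572 -0.177  0.051] 
top 0.48 [ 0.325 -0.267  0.027] 
scene 0.91 [ 0.594 -0.182  0.041] 
scene 0.89 [ 0.339 -0.26   0.019] 
[0.59252471 0.01379848 0.29843246]
```

View pics/scene2.png

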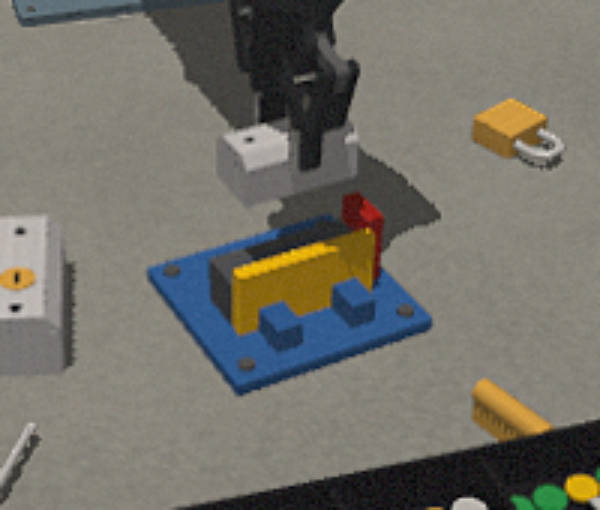

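The housing sits above the bed, parallel to the fence. Lowering it to about 5 mm above the bed.

```bash
python3 -m handwheel '[0,0,0,0.1,0.1,2,40, 0,0,0,0.1,0.1,3.5,40, 0,0,0,0.1,0.1,4.5,40, 0,0,0,0.1,0.1,5,40, 0,0,0,0.1,0.1,5.3,40, 0,0,0,0.1,0.1,5.3,40, 0,0,0,0.1,0.1,5.3,40]'; python3 -m handwheel '[0,0,0,0,0,0.1,40, 0,0,0,0,0,0.2,40, 0,0,0,0,0,0.3,40, 0,0,0,0,0,0.3,40]'; python3 go.py .5962 .0234 .239 101.7
```

```text
t: 8.15
eef_pos: [0.5938, 0.0163, 0.2461]
orientation: [0.631, 0.775, 0.0, 0.0]
ft_force: [0.6, 0.3, -2.5]
width: 0.498
grip_force: 61.8
t: 8.65
eef_pos: [0.5935, 0.0163, 0.2426]
orientation: [0.631, 0.775, -0.0, -0.0]
ft_force: [-0.2, -0.1, -1.8]
width: 0.501
grip_force: 61.8
[-0. -0. -0.] [0.64 0.4  0.35]
```

```bash
python3 -m handwheel '[0,0,0,0.15,0.1,0.05,40, 0,0,0,0.3,0.15,0.1,40, 0,0,0,0.4,0.2,0.15,40, 0,0,0,0.4,0.2,0.15,40]'; python3 -m handwheel '[0,0,0,0.1,0,0.05,40, 0,0,0,0.1,0,0.1,40, 0,0,0,0.1,0,0.1,40]';python3 -m handwheel '[0,0,0,0.1,0,0.05,40, 0,0,0,0.1,0,0.1,40, 0,0,0,0.1,0,0.1,40]'
```

```text
t: 9.15
eef_pos: [0.5948, 0.0208, 0.2412]
orientation: [0.631, 0.776, 0.0, -0.0]
ft_force: [-0.2, 0.4, -2.3]
width: 0.494
grip_force: 61.8
t: 9.52
eef_pos: [0.5945, 0.0216, 0.2401]
orientation: [0.631, 0.775, -0.0, -0.0]
ft_force: [0.1, -0.1, -2.5]
width: 0.495
grip_force: 61.8
t: 9.9
eef_pos: [0.5944, 0.0227, 0.2395]
orientation: [0.631, 0.775, 0.0, 0.0]
ft_force: [-1.0, 0.1, 3.2]
width: 0.499
grip_force: 62.4
```

```bash
python3 -m handwheel '[0,0,0,0.1,0,-0.05,40, 0,0,0,0.1,0,-0.05,40]';python3 -m handwheel '[0,0,0,0.1,0,0,40, 0,0,0,0.1,0,0,40]';python3 -m handwheel '[0,0,0,0.1,0,0,40, 0,0,0,0.1,0,0,40]'
```

```text
t: 10.15
eef_pos: [0.5943, 0.023, 0.2396]
orientation: [0.632, 0.775, -0.0, 0.0]
ft_force: [0.6, -2.7, -1.8]
width: 0.495
grip_force: 61.8
t: 10.4
eef_pos: [0.5942, 0.0232, 0.2396]
orientation: [0.632, 0.775, -0.001, 0.001]
ft_force: [1.4, -5.1, -1.6]
width: 0.497
grip_force: 61.9
t: 10.65
eef_pos: [0.5942, 0.0234, 0.2397]
orientation: [0.632, 0.775, -0.001, 0.001]
ft_force: [1.7, -6.4, -1.0]
width: 0.497
grip_force: 61.9
```

Stop contact is felt. Now towards the fence.

```bash
python3 -m handwheel '[0,0,0,-0.12,0.1,0,40, 0,0,0,-0.12,0.1,0,40]';python3 -m handwheel '[0,0,0,0,0.1,0,40, 0,0,0,0,0.1,0,40]';python3 -m handwheel '[0,0,0,0,0.1,0,40, 0,0,0,0,0.1,0,40]'
```

```text
t: 10.9
eef_pos: [0.5949, 0.0233, 0.2396]
orientation: [0.632, 0.775, -0.001, 0.0]
ft_force: [-0.4, -5.9, 0.8]
width: 0.495
grip_force: 62.1
t: 11.15
eef_pos: [0.5954, 0.0234, 0.2396]
orientation: [0.632, 0.775, -0.002, -0.0]
ft_force: [-3.1, -6.1, 2.7]
width: 0.497
grip_force: 62.4
t: 11.4
eef_pos: [0.5958, 0.0236, 0.2396]
orientation: [0.632, 0.775, -0.002, -0.001]
ft_force: [-5.8, -6.1, 5.0]
width: 0.499
grip_force: 62.8
```

```bash
python3 -m handwheel '[0,0,0,-0.05,-0.1,0.1,40, 0,0,0,-0.05,-0.1,0.1,40]';python3 -m handwheel '[0,0,0,0,0,0,60, 0,0,0,0,0,0,75, 0,0,0,0,0,0,80, 0,0,0,0,0,0,80, 0,0,0,0,0,0,80]'
python3 - <<'E'
from h import *
im,d=grab_frame("scene"); cv2.imwrite("pics/s3.png",cv2.resize(im[150:270,210:340],None,fx=4,fy=4)[:,:,::-1])
E
```

```text
t: 11.65
eef_pos: [0.5954, 0.0234, 0.2395]
orientation: [0.632, 0.775, -0.001, -0.0]
ft_force: [-6.6, -5.4, 11.1]
width: 0.498
grip_force: 63.3
t: 12.28
eef_pos: [0.5961, 0.0244, 0.2386]
orientation: [0.631, 0.775, 0.0, -0.0]
ft_force: [0.2, -1.0, 0.4]
width: 0.804
grip_force: 0.0
```

View pics/s3.png

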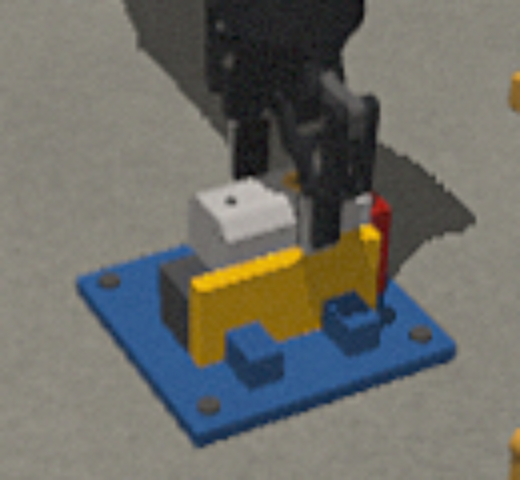

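The housing is flat on the bed, tight against fence and stop, and the fingers are clear. Next: lift, go to the near side and close.

```bash
python3 -m handwheel '[0,0,0,0,0,-1,80, 0,0,0,0,0,-3,80, 0,0,0,0,0,-6,80, 0,0,0,0,-2,-7,50, 0,0,0,0,-5,-7,0, 0,0,0,0,-7,-7,0, 0,0,0,0,-7,-7,0, 0,0,0,0,-7,-7,0, 0,0,0,0,-7,-7,0, 0,0,0,0,-7,-7,0]'
python3 - <<'E'
from h import *
from m import rect
im,d=grab_frame("top")
for r in regions_of("top","housing")[:4]:
    Q=cloud("top",d,r["pixels"]); print(Q.mean(0).round(3),rect(Q,.083,.12) if (Q[:,2]>.083).sum()>20 else "")
E
python3 - <<'E'
import numpy as np
a=np.radians(11.7);u=np.array([np.cos(a),np.sin(a)]);print(np.array([.596,.0234])-.05*u)
E
python3 go.py .547 .0133 .257 101.7
```

```text
t: 13.58
eef_pos: [0.5279, 0.0103, 0.3087]
orientation: [0.631, 0.775, 0.0, -0.0]
ft_force: [-0.8, 0.1, -1.4]
width: 0.004
grip_force: 0.0
[ 0.331 -0.254  0.025] 
[ 0.568 -0.175  0.049] 
[0.54703886 0.01326064]
[-0. -0. -0.] [-0.09  1.95  5.16]
```

```bash
python3 -m handwheel '[0,0,0,-0.1,0.5,3,0, 0,0,0,-0.1,1,5.1,0, 0,0,0,-0.1,1.9,5.1,0, 0,0,0,-0.1,1.9,5.1,0, 0,0,0,-0.1,1.9,5.1,0]';python3 -m handwheel '[0,0,0,0,0.3,0,0, 0,0,0,0,0.6,0,0, 0,0,0,0,0.6,0,0]'
python3 - <<'E'
from h import *
s=get_state();print(s["eef_pos"],s["ft_force"])
im,d=grab_frame("scene"); im2,d2=grab_frame("top")
a=cv2.resize(im[150:270,210:340],(390,360)); b=cv2.resize(im2[130:230,180:290],(396,360))
cv2.imwrite("pics/s4.png",np.hstack([a,b])[:,:,::-1])
E
```

```text
t: 14.3
eef_pos: [0.5466, 0.0131, 0.2586]
orientation: [0.631, 0.775, 0.0, 0.0]
ft_force: [0.4, 0.1, -0.3]
width: -0.001
grip_force: 0.0
t: 14.68
eef_pos: [0.5524, 0.0142, 0.2578]
orientation: [0.631, 0.775, 0.0, 0.0]
ft_force: [0.0, -0.5, -0.1]
width: 0.002
grip_force: 0.0
[0.55243172 0.01423928 0.25784097] [ 0.0268088  -0.52242723 -0.13633244]
```

View pics/s4.png

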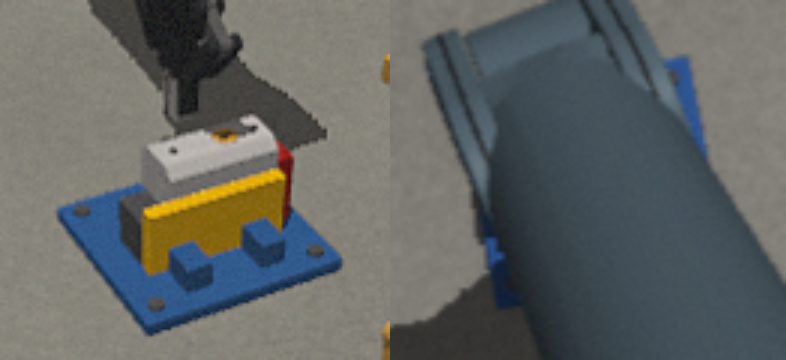

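The housing stands square against fence and stop. The closed fingertips, at (185,115) in the left crop, are just behind its near chamfer. I'll feel forward for contact.

```bash
python3 -m handwheel '[0,0,0,0,0.15,0,0, 0,0,0,0,0.3,0,0, 0,0,0,0,0.3,0,0]';for i in 1 2 3; do python3 -m handwheel '[0,0,0,0,0.15,0,0, 0,0,0,0,0.15,0,0]' | grep -E "pos|ft"; done
```

```text
t: 15.15
eef_pos: [0.5552, 0.0148, 0.2577]
orientation: [0.631, 0.775, 0.0, 0.0]
ft_force: [0.6, 0.7, -0.3]
width: 0.007
grip_force: 0.0
eef_pos: [0.5567, 0.0151, 0.2577]
ft_force: [0.4, 0.5, -0.5]
eef_pos: [0.5582, 0.0154, 0.2577]
ft_force: [0.3, 0.3, -0.2]
eef_pos: [0.5596, 0.0157, 0.2577]
ft_force: [-0.6, -0.2, 0.7]
```

```bash
for i in 1 2 3; do python3 -m handwheel '[0,0,0,0,0.12,0,0, 0,0,0,0,0.12,0,0]' | grep -E "pos|ft"; done
```

```text
eef_pos: [0.5608, 0.016, 0.2577]
ft_force: [0.2, 0.5, -0.3]
eef_pos: [0.562, 0.0162, 0.2577]
ft_force: [0.0, -1.1, 0.4]
eef_pos: [0.5631, 0.0165, 0.2577]
ft_force: [-0.2, 0.3, -0.1]
```

```bash
for i in 1 2 3; do python3 -m handwheel '[0,0,0,0,0.1,0,0, 0,0,0,0,0.1,0,0]' | grep -E "pos|ft"; done
```

```text
eef_pos: [0.5641, 0.0166, 0.2577]
ft_force: [-0.1, -0.4, 1.0]
eef_pos: [0.5651, 0.0168, 0.2577]
ft_force: [0.0, -0.3, 0.3]
eef_pos: [0.5661, 0.0171, 0.2577]
ft_force: [0.6, -0.8, -0.5]
```

```bash
for i in 1 2 3 4; do python3 -m handwheel '[0,0,0,0,0.1,0,0, 0,0,0,0,0.1,0,0]' | grep -E "pos|ft"; done
```

```text
eef_pos: [0.567, 0.0173, 0.2577]
ft_force: [0.1, -0.3, -0.2]
eef_pos: [0.568, 0.0175, 0.2577]
ft_force: [0.3, -0.1, 0.0]
eef_pos: [0.569, 0.0177, 0.2577]
ft_force: [0.0, 0.9, -1.2]
eef_pos: [0.57, 0.0179, 0.2577]
ft_force: [0.5, -0.3, 0.1]
```

Run:
```python
from h import *
im,d=grab_frame("scene"); v,u=np.nonzero(d>0); P=pix2world("scene",np.c_[u,v],d[v,u])
a=np.radians(11.7); Q=P-[.596,.0234,.05]; J=np.c_[Q[:,0]*np.cos(a)+Q[:,1]*np.sin(a),-Q[:,0]*np.sin(a)+Q[:,1]*np.cos(a),Q[:,2]]*1000
dark=im[v,u].max(1)<70
m=dark&(abs(J[:,0]+20)<40)&(abs(J[:,1])<40)&(J[:,2]>25)&(J[:,2]<70)
for z in range(25,70,3):
    k=m&(J[:,2]>=z)&(J[:,2]<z+3)
    if k.sum(): print(z,k.sum(),J[k].min(0).round(),J[k].max(0).round())
cv2.imwrite("pics/s5.png",cv2.resize(im[150:230,225:335],None,fx=6,fy=6)[:,:,::-1])
```

```text
34 1 [-3. 10. 37.] [-3. 10. 37.]
37 8 [-28. -32.  37.] [-0. 35. 39.]
40 7 [-28. -14.  41.] [-14.   4.  43.]
43 7 [-18.  -9.  43.] [-11.   4.  46.]
46 13 [-28. -15.  46.] [-12.   3.  49.]
49 7 [-29. -13.  49.] [-14.   4.  52.]
52 12 [-30. -12.  52.] [-11.   5.  55.]
55 5 [-30. -13.  55.] [-14.  -2.  57.]
58 10 [-21. -10.  58.] [-11.   2.  61.]
61 9 [-20.  -9.  61.] [-11.   3.  63.]
64 8 [-15. -10.  64.] [-13.   3.  67.]
67 3 [-19. -11.  69.] [-14.  -7.  69.]
```

View pics/s5.png

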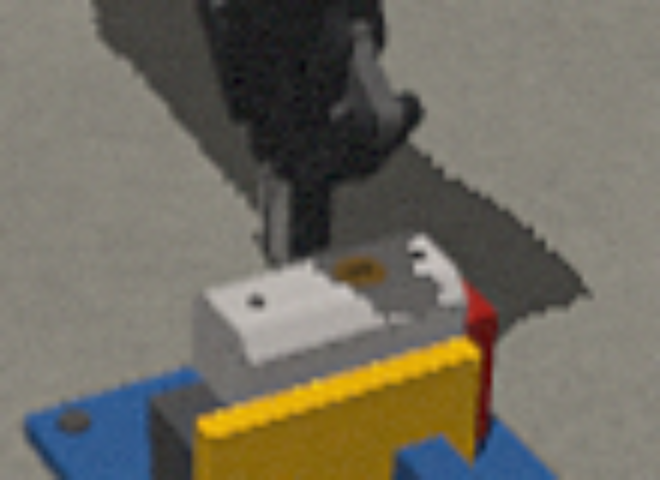

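The fingertips are level with the housing's top edge, with their far face roughly 13 mm from the housing's centre line, so they are too high. I'll back off 5 mm and lower onto the chamfer.

```bash
python3 -m handwheel '[0,0,0,0,-0.5,0,0, 0,0,0,0,-0.5,0,0, 0,0,0,0,-0.5,0.1,0, 0,0,0,0,-0.5,0.1,0]' | grep -E "pos|ft"; for i in 1 2 3 4; do python3 -m handwheel '[0,0,0,0,0,0.1,0, 0,0,0,0,0,0.1,0]' | grep -E "pos|ft"; done
```

```text
eef_pos: [0.565, 0.0168, 0.2566]
ft_force: [-0.1, -0.5, 0.1]
eef_pos: [0.565, 0.0168, 0.2556]
ft_force: [0.2, 0.5, 0.0]
eef_pos: [0.565, 0.0168, 0.2546]
ft_force: [-0.3, 0.1, -0.0]
eef_pos: [0.5649, 0.0168, 0.2536]
ft_force: [-0.6, -0.8, 0.1]
eef_pos: [0.565, 0.0168, 0.2526]
ft_force: [-1.0, 0.4, -1.0]
```

```bash
for i in 1 2 3 4; do python3 -m handwheel '[0,0,0,0,0.1,0,0, 0,0,0,0,0.1,0,0]' | grep -E "pos|ft"; done
```

```text
eef_pos: [0.5661, 0.0171, 0.2527]
ft_force: [-0.4, -0.3, 0.4]
eef_pos: [0.567, 0.0173, 0.2527]
ft_force: [0.1, -1.0, -0.0]
eef_pos: [0.5675, 0.0173, 0.2525]
ft_force: [-2.6, 0.2, 1.4]
eef_pos: [0.5679, 0.0174, 0.2523]
ft_force: [-6.9, -1.9, 4.2]
```

```bash
python3 -m handwheel '[0,0,0,0,-0.2,0,0, 0,0,0,0,-0.2,-0.15,0, 0,0,0,0,0,-0.15,0, 0,0,0,0,0,-0.15,0]' | grep -E "pos|ft"; for i in 1 2 3 4; do python3 -m handwheel '[0,0,0,0,0.06,0,0, 0,0,0,0,0.06,0,0]' | grep -E "pos|ft"; done
```

```text
eef_pos: [0.5688, 0.0176, 0.2544]
ft_force: [-3.9, -1.2, 5.6]
eef_pos: [0.569, 0.0177, 0.2543]
ft_force: [-5.6, -1.3, 6.0]
eef_pos: [0.5692, 0.0177, 0.2543]
ft_force: [-7.0, -1.7, 8.4]
eef_pos: [0.5695, 0.0178, 0.2542]
ft_force: [-7.9, -0.8, 9.7]
eef_pos: [0.5697, 0.0179, 0.2542]
ft_force: [-9.6, -2.0, 11.4]
```

The contact force is now at 45°, so the fingertips are on the chamfer. I'll firm up the push a little and check.

```bash
python3 -m handwheel '[0,0,0,0.03,0.08,0,0, 0,0,0,0.03,0.15,0.03,0, 0,0,0,0.03,0.15,0.03,0]' | grep -E "pos|ft";  python3 -m handwheel '[0,0,0,0,0,0,0, 0,0,0,0,0,0,0, 0,0,0,0,0,0,0, 0,0,0,0,0,0,0]'
python3 - <<'E'
from h import *
im,d=grab_frame("scene"); 
for r in tip_of("scene","housing")[:4]: print(round(r["confidence"],2),toworld("scene",r["location"]).round(3))
cv2.imwrite("pics/s6.png",cv2.resize(im[150:230,225:335],None,fx=6,fy=6)[:,:,::-1]); print(get_state()["ft_force"],get_state()["t"])
E
```

```text
eef_pos: [0.5704, 0.0181, 0.254]
ft_force: [-14.2, -2.6, 16.8]
t: 23.32
eef_pos: [0.5704, 0.0181, 0.2541]
orientation: [0.632, 0.775, -0.003, -0.002]
ft_force: [-13.6, -3.1, 16.5]
width: 0.0
grip_force: 11.0
0.87 [ 0.327 -0.255 -0.002]
0.58 [ 0.571 -0.177  0.002]
0.56 [0.592 0.021 0.051]
[-14.09336323  -2.82756625  16.18917855] 23.425
```

View pics/s6.png

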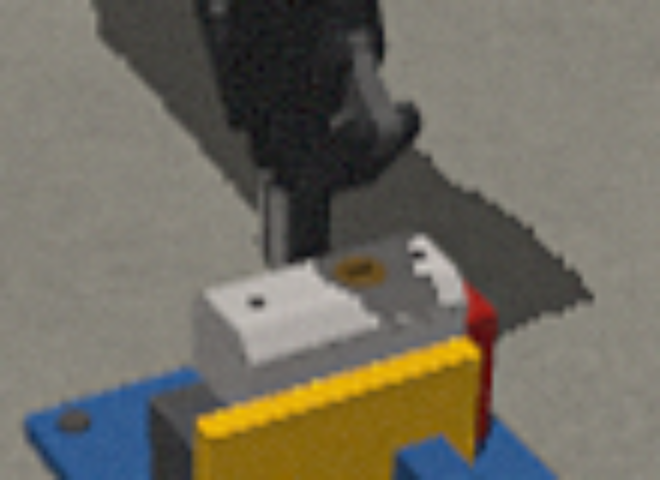

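```bash
python3 -c "
from workcell import *
print(finish_job())"
```

```text
the job is handed in; nothing more can be done
None
```

I handed the job in at about 23 s: the housing was let go on the bed against the fence and stop, and the arm is holding a steady diagonal push of about 14 N towards the fence and 16 N down (wrist sensor). I had no direct reading of the fence and bed forces, and the judged result was not reported back.

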